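# Open the shielded vial store with its lid lever

### The arm

A 7-joint arm with a two-finger parallel gripper is mounted at the origin on a cart in front of the work surface, level with it; the furniture and walls round the work are solid. World frame = base frame: x ahead of the robot, y to its left, z up, the work surface at z = 0. Lengths are in m, angles in rad, forces in N, time in s.
With the tool pointing down it reaches from about 0.4 to 0.875 m from the base axis. Payload 19.3 kg.
Tool frame: the origin (TCP) lies on the mounting face of the last link; the fingertips stand 173 mm ahead of it and the grasp point (between the pads) lies 155 mm ahead of it (bot.grip_point_offset is the distance from the TCP to the grasp point, in m); z points along the fingers, y is the line along which they close (so a half turn about z gives the same grasp; the last joint's range is limited). The gripper opens to 85 mm and grips with 20 to 120 N. Pads are 22 mm wide; open, the fingers measure 114 mm over their backs; the gripper's body (76 mm by 85 mm) begins 54 mm behind the grasp point. The pads swing forward as they close: fully open they stand 13 mm farther back than shut.
Start: joints at [-1.292, 0.521, -0.036, 1.599, 0.021, 1.021, -0.113], TCP at [0.214, 0.587, 0.405] pointing down, gripper open.
Joint ranges: [-2.91, 2.91], [-0.3, 2.13], [-1.5, 1.42], [0.17, 2.43], [-1.26, 4.41], [0.16, 1.93], [-2.52, 2.52]. Speed limits (rad/s): [1.89, 1.89, 2.39, 2.39, 3.01, 3.01, 3.01].

### API

Orientations are given as [roll, pitch, yaw] about the fixed x, y, z axes, in that order (R = Rz(yaw) Ry(pitch) Rx(roll)).
In Python, from workcell import bot gives the robot as it stands.
- The arm moves only by the tool arm_command, never from a script. Its argument "deltas" is a list of rows, each a list of 3 entries, a list of its own where there are three numbers: the shift along the tool's x, y, z in cm, then the turn, a rotation vector about the tool's x, y, z in rad, then the finger opening in cm, from 0 to 8.54. In form: [[[tx, ty, tz], [rx, ry, rz], claw], ...]. A call has 1 to 20 rows; each row shifts and turns the commanded pose from where the row before left it, along the tool's axes as they then stand; what a row does not reach is not made up. A row lasts 1/10 s, in which the tool goes at most 50 mm and 8.59 degrees, less where a joint would pass 70% of its speed; a pose out of reach is approached as far as the arm can. A call with a gripper value outside its range is refused whole. The fingers move at their own pace and stop on an object; "newtons" is the grip in N (left out, the last holds). Time passes only in rows, so rows that do not move let the fingers close. It gives the time, the measured TCP pose, the force, the opening and the grip force at its end, in the units of the state.
- bot.observe(): the state, without advancing time (a new reading comes with each control period).
- bot.grab_frame(name): name is "side" or "top"; returns a dict with "frame" (400x640x3 uint8, red, green, blue), "K" (3x3 intrinsics, pixels), "k1" (the pictures are not rectified: a ray, as slopes to the right and down, at radius r is drawn at 1 + k1 r^2 times it, then the intrinsics apply), "rvec" (rotation vector, rad) and "tvec" (3), from world to camera coordinates, as OpenCV has them. Camera axes: x right, y down, z forward; pixel columns grow to the right and rows downward; lengths in m; the calibration is good to about 2 mm. A picture is of the moment at which its call begins. There is no depth.
- bot.job_done(): hands the job in; it is judged then, once.
Trained networks look in a picture, given as the dict that the camera call returned (one of the last four; its "shot" number tells which), for a name from the list of things; names that differ only in an ending like _2 or _b are one class to them, and where a whole thing is asked for, a point or a joint stands for the part that bears it (a point fixed in the world has none). Each returns a list of dicts, best first, with "p" (0 to 1); they miss things now and then, are a little off and sometimes report something else, mostly with a low value. They report only what shows in the picture. A call takes as long as a camera call.
- bot.find_in(name, picture): "rect" ([left, top, width, height] in pixels, round what is visible of it).
- bot.mark_of(name, picture): "at" ([column, row] in pixels: a listed point, or the origin of a listed thing).
The state is a dict: "clock": time; "qpos": joint angles; "qd": joint speeds; "joint_efforts": joint torques, N m; "position": TCP position; "tool_rot": TCP orientation; "force": force on the tool from outside, world axes, zero at the start; "moment": the same for the moment, N m; "grip_width": finger opening in m; "finger_force": force on a finger pad.
Only numpy, scipy, OpenCV 4.12 (cv2) and the standard library are available. Lean on these libraries where they do the work, as an engineer would, in place of code of your own. Each camera call takes 0.05 s, during which the arm holds its last target. There are 200 camera calls.

### The job

Open the shielded vial store so that its vials can be reached: push the bolt on the lid all the way back towards the hinge, press the pad at the lever's long end down so that the short end raises the heavy lid, then push the pressed-down lever sideways under the gate's tongue and let it come up into the notch, so that the lid stays open by itself once you let go. Everything is pressed or pushed with the fingertips: do not lift the lever's long end, and raise the lid by its lever alone, with no hand on the open lid or its bolt. Leave the loose things round the store where they stand.

Things in the scene. Friction and masses are not known exactly. Their poses are not given: they have to be found in the camera images.
- store: White shielded box (130 x 150 mm, walls 108 mm high) on a dark base plate, fixed. Origin: on the table under the box's centre; z up, +y to the lid's hinge side, -y to the lid's free edge and along the lever's long arm. The lever lies parallel to y along the front, at x = -85 mm. A steel bridge over the bolt's end (x = -17 to 17, y = -92 to -82 mm) is 152 mm high.
- gate_notch (a point): Steel gate across the lever at y = -155 mm (store frame), 8 mm thick, 131 mm high; the 12 mm lever bar comes down between its outer post (x = -115 to -93) and a tongue (x = -77 to -71) that ends 100 mm above the table. Behind the tongue is the notch, x = -71 to -55, roof at 110 mm, then the inner post to x = -33. This point: the bar's axis when parked, x = -63, 103 mm up.
- lever_pivot (a point): Pivot pin of the lever, at x = -85, y = -20 mm in the store's frame, 139 mm above the table. The pad's middle is 250 mm from it along the long arm; the knuckle for the sideways swing is on the long arm, 20 mm from the pin.
- pad (a point): Middle of the tread (52 x 56 mm) of the pad at the long end; side flanges 9 mm high, 56 mm apart inside, let a fingertip on the tread push the lever sideways. Its height over the lever's axis is 11 mm. z is the tread's normal, y points to the pivot. In the store's frame (mm): at rest x -85, y -256, 221 above the table; lever_tilt 0.66: x -85, y -257, 59 up; parked: x -42, y -260, 86 up.
- knob_top (a point): Top centre of the bolt's upright steel knob (16 mm across, 42 mm tall). Lid shut: top 185 mm above the table, the lid's top 130 mm, the bolt's clips up to 146 mm. At x = 0, y = -40 mm in the store's frame with the bolt at 0; pushed back: y = -12 mm. Push it along the store's +y.
- bolt_travel (a joint): Travel of the bolt (m): 0 to 0.004 as found, its end under the bridge so that the lid cannot rise; 0.028 fully back, against its stop. It needs about 1.5 N and stays where it is left.
- lever_tilt (a joint): Tilt of the lever (rad): 0 at rest, long end sloping up by 0.29, the short end's roller just under the lid's lifting bar; grows as the long end goes down. 6 to 13 N on the pad raises the lid, less as it opens; let go, it comes back up. The bar passes under the gate's tongue from 0.63; stop at 0.70; parked in the notch it reads about 0.55. Negative: long end lifted.
- lever_swing (a joint): Sideways swing of the lever's long arm about its knuckle (rad): 0 straight (light centring spring, well under 1 N at the pad), positive towards the store's +x; parked in the notch it reads about 0.19. The gate lets it swing only under the tongue.
- lid_angle (a joint): Opening angle of the lid (rad): 0 shut, about 0.80 with the lever parked, about 0.94 with the lever fully down. The lid weighs about 2 kg; it falls shut, and pushes the long end up, when the lever is let go unparked.
- lid: The lid: white plate 138 x 156 x 20 mm (with its bolt on top and a dark plug under it), hinged along the box's +y side. Its origin lies on the hinge line, 110 mm above the table.
- vial: Small capped glass vial, 22 mm across and 44 mm tall, standing loose beside the box's -y wall, behind the lever's gate. Origin under its middle. Leave it.
- dropper: Brown dropper bottle, 36 mm across and 102 mm tall, loose in front of the box. Origin under its middle. Leave it.
- forceps: Steel forceps, 127 mm long and 8 mm high, lying loose in front of the store. Origin under their middle. Leave them.
- timer: White round timer, 62 mm across and 34 mm high, loose near the front edge of the table. Origin under its middle. Leave it.
- label_roll: Roll of labels, 62 mm across and 25 mm high, lying loose to the left of the store. Origin under its middle. Leave it.
- wash_bottle: White wash bottle with a bent spout, 64 mm across and 196 mm tall, loose at the back of the table. Origin under its middle. Leave it.
- handle: The lever's long arm with its pad (lever bar 12 mm round, pad 60 x 64 mm at its end). Its origin is the knuckle, 20 mm from the lever's pivot pin; its y axis points along the arm to the pivot, its z axis is the tread's normal.

How it is judged:
By the outcome, as a careful person would: the job done as asked, in the order asked, and still so for the second after the job is handed in, with the robot touching nothing.
It also fails if it takes over 45 s, if anything falls off the work surface, if the arm or the gripper's body presses on something with over 40 N, if the wrist force passes 120 N, or if a joint passes its speed limit or range.

## Working session

There is one attempt and no reset: what is moved stays moved. The work goes in short steps, Python scripts to look and compute and a tool call to move; the robot and the scene stay as the last step left them, time stands still between calls to the robot, and variables do not carry over. Pictures are saved under pics/ and viewed, at most 10 in all, crops included, and the job is handed in when it is done.

Besides the shell and the picture viewer there is one more tool, called after "Call:" in YAML: its name, and indented under it one key for each argument. arm_command: Moves the arm, as the interface text tells. Its arguments: {"type":"object","properties":{"deltas":{"type":"array","items":{"type":"array"}},"newtons":{"type":"number"}},"required":["deltas"]}

```bash
mkdir -p pics; cat > h.py <<'E'
import numpy as np, cv2
from workcell import bot
from scipy.optimize import least_squares
from scipy.spatial.transform import Rotation as R
def proj(P,f):
    P=np.atleast_2d(P).astype(float); Rm=cv2.Rodrigues(np.array(f["rvec"],float))[0]
    c=P@Rm.T+np.array(f["tvec"],float).ravel(); s=c[:,:2]/c[:,2:]
    r2=(s**2).sum(1,keepdims=True); s=s*(1+f["k1"]*r2); K=np.array(f["K"])
    return s*[K[0,0],K[1,1]]+[K[0,2],K[1,2]]
def tri(obs): # [(frame,px)]
    return least_squares(lambda p:np.concatenate([(proj(p,f)-a).ravel() for f,a in obs]),[.6,0,.1])
def save(f,n): cv2.imwrite("pics/"+n,f["frame"][:,:,::-1])
E
python3 - <<'E'
from h import *
s=bot.observe(); print({k:np.round(v,3).tolist() for k,v in s.items()})
F={n:bot.grab_frame(n) for n in("side","top")}
for n,f in F.items(): save(f,n+"0.png")
for t in ["gate_notch","lever_pivot","pad","knob_top","store","lid","handle","vial","dropper","wash_bottle","forceps","timer","label_roll"]:
    o=[]
    for n,f in F.items():
        m=bot.mark_of(t,f)
        if m: o.append((f,np.array(m[0]["at"]))); print(t,n,np.round(m[0]["at"],1),round(m[0]["p"],2))
    if len(o)==2:
        r=tri(o); print("   ",r.x.round(4),"res",round((r.fun**2).sum()**.5,1))
E
```

```text
{'clock': 0.0, 'qpos': [-1.292, 0.522, -0.036, 1.6, 0.021, 1.021, -0.113], 'qd': [0.001, -0.001, 0.001, -0.001, -0.001, -0.0, 0.0], 'joint_efforts': [0.001, -92.709, 1.981, -36.995, 0.018, 0.008, -0.0], 'position': [0.214, 0.587, 0.404], 'tool_rot': [-3.14, 0.0, 2.793], 'force': [0.546, 0.1, 0.74], 'moment': [0.035, -0.034, 0.028], 'finger_force': 0.0, 'grip_width': 0.085}
gate_notch side [317.6 247.6] 0.61
gate_notch top [367.3 222.5] 0.93
    [ 0.5472 -0.1493  0.0968] res 0.4
lever_pivot side [298.2 201.1] 0.67
lever_pivot top [314.5 229.6] 0.62
    [ 0.5216 -0.0142  0.135 ] res 3.4
pad side [317.7 239.5] 0.59
pad top [415.9 224.2] 0.85
    [ 0.5298 -0.2436  0.218 ] res 1.8
knob_top side [336.8 185.8] 0.46
knob_top top [320.9 187.6] 0.58
    [ 0.6161 -0.0317  0.1891] res 2.9
store side [331.9 228.2] 0.71
store top [307.8 207.1] 0.93
    [0.608  0.0071 0.0068] res 0.9
lid side [324.5 182.7] 0.82
lid top [305.6 208. ] 0.69
    [0.5806 0.0056 0.1708] res 2.9
handle side [305.4 205.8] 0.76
handle top [321.3 229.9] 0.85
    [ 0.5293 -0.031   0.1307] res 1.4
vial side [354.1 260.8] 0.68
vial top [288.  269.5] 0.5
    [ 0.5763  0.0863 -0.2349] res 57.1
dropper side [268.2 225.9] 0.67
dropper top [324.  232.2] 0.72
    [ 0.48   -0.0371  0.0809] res 25.4
wash_bottle side [387.  210.7] 0.7
wash_bottle top [283.1 148.2] 0.9
    [ 0.7889  0.0804 -0.0125] res 0.2
forceps side [273.3 256.2] 0.47
forceps top [337.6 266.9] 0.58
    [ 0.4389 -0.0738  0.0031] res 0.7
timer side [246.5 188.9] 0.71
label_roll side [287.2 197.9] 0.49
label_roll top [252.9 249.3] 0.96
    [0.4939 0.1631 0.0006] res 2.5
```

```bash
python3 - <<'E'
from h import *
F={n:bot.grab_frame(n) for n in("side","top")}
L=dict(gate_notch=(-63,-155,103),lever_pivot=(-85,-20,139),pad=(-85,-256,221),knob_top=(0,-38,185),store=(0,0,0))
O=[]
for t,p in L.items():
    for f in F.values():
        m=bot.mark_of(t,f)
        if m:O.append((t,np.array(p)/1e3,f,np.array(m[0]["at"])))
def W(q,p):
    c,s=np.cos(q[2]),np.sin(q[2]); return [q[0]+c*p[0]-s*p[1],q[1]+s*p[0]+c*p[1],p[2]]
r=least_squares(lambda q:np.concatenate([(proj(W(q,p),f)[0]-a) for t,p,f,a in O]),[.61,0,0],loss="soft_l1")
print(r.x)
for t,p,f,a in O: print(t,(proj(W(r.x,p),f)[0]-a).round(1),np.round(W(r.x,p),4))
ims=[]
for n,f in F.items():
    im=f["frame"][:,:,::-1].copy()
    for p in [(-65,-75,108),(65,-75,108),(65,75,108),(-65,75,108),(-17,-92,152),(17,-82,152),(-115,-155,131),(-33,-155,131)]+[l for l in L.values()]:
        x=proj(W(r.x,np.array(p)/1e3),f)[0].astype(int); cv2.circle(im,tuple(int(v) for v in x),1,(0,0,255),-1)
    ims.append(cv2.resize(im[130:330,200:460],None,fx=3,fy=3)[:, :])
for n,i in zip(F,ims): cv2.imwrite(f"pics/{n}1.png",i)
E
```

```text
[0.61241614 0.00967717 0.01186108]
gate_notch [ 2.2 -0.9] [ 0.5513 -0.1461  0.103 ]
gate_notch [-3.8 -0.9] [ 0.5513 -0.1461  0.103 ]
lever_pivot [ 1.5 -1. ] [ 0.5277 -0.0113  0.139 ]
lever_pivot [0.8 0.7] [ 0.5277 -0.0113  0.139 ]
pad [-0.1  0.5] [ 0.5305 -0.2473  0.221 ]
pad [3.9 1. ] [ 0.5305 -0.2473  0.221 ]
knob_top [-0.5 -0.8] [ 0.6129 -0.0283  0.185 ]
knob_top [-1.1  2.5] [ 0.6129 -0.0283  0.185 ]
store [-0.   0.7] [0.6124 0.0097 0.    ]
store [ 0.7 -0.9] [0.6124 0.0097 0.    ]
```

View pics/side1.png

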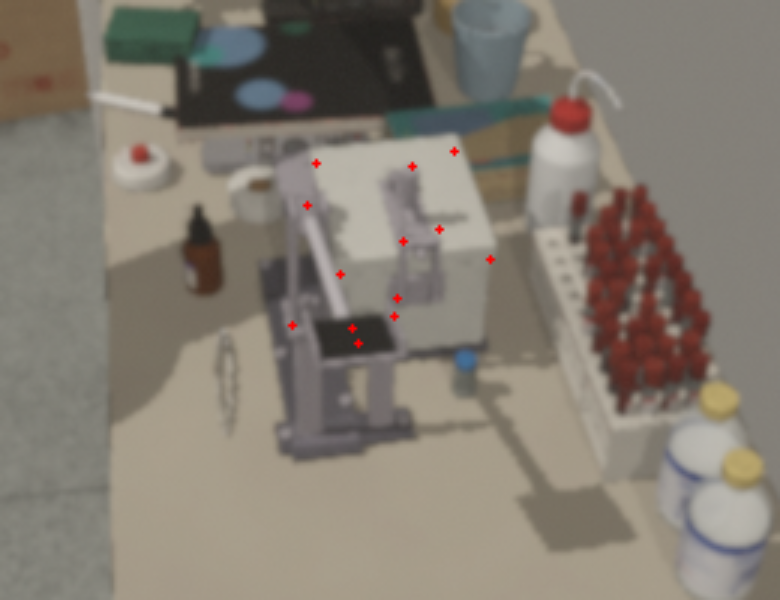

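View pics/top1.png

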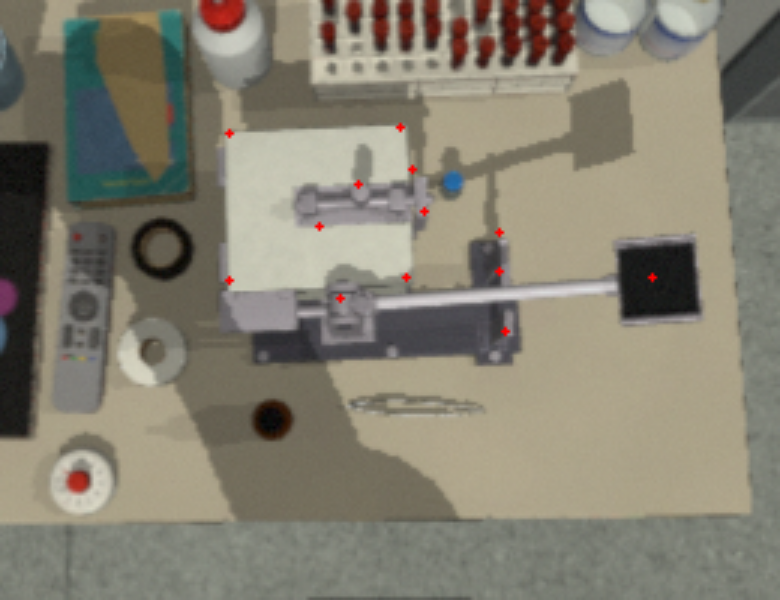

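View pics/top0.png

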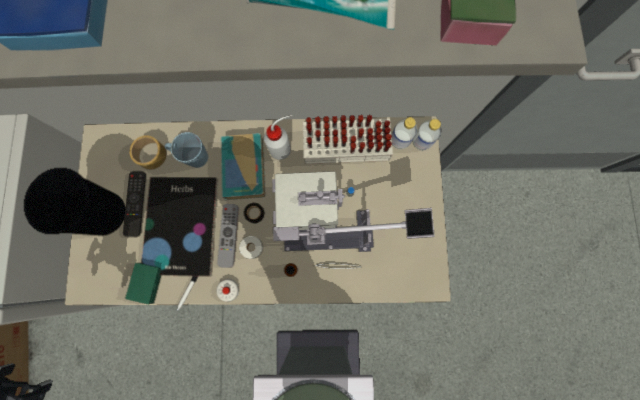

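Call:
arm_command:
  deltas:
    - [[0,0,0],[0,0,-0.12],0]
    - [[0,0,0],[0,0,-0.12],0]
    - [[0,0,0],[0,0,-0.12],0]
    - [[-2.44,-4.09,0],[0,0,0],0]
    - [[-2.44,-4.09,0],[0,0,0],0]
    - [[-2.44,-4.09,0],[0,0,0],0]
    - [[-2.44,-4.09,0],[0,0,0],0]
    - [[-2.44,-4.09,0],[0,0,0],0]
    - [[-2.44,-4.09,0],[0,0,0],0]
    - [[-2.44,-4.09,0],[0,0,0],0]
    - [[-2.44,-4.09,0],[0,0,0],0]
    - [[-2.44,-4.09,0],[0,0,0],0]
    - [[-2.44,-4.09,0],[0,0,0],0]
    - [[-2.44,-4.09,0],[0,0,0],0]
    - [[-2.44,-4.09,0],[0,0,0],0]
    - [[-2.44,-4.09,0],[0,0,0],0]
    - [[-2.44,-4.09,0],[0,0,0],0]
    - [[-2.44,-4.09,0],[0,0,0],0]
    - [[-2.44,-4.09,0],[0,0,0],0]
    - [[0,0,0],[0,0,0],0]

```text
clock: 4.0
position: [0.6128, -0.0687, 0.4044]
tool_rot: [-3.139, 0.001, -3.137]
force: [-1.7, 0.3, -0.3]
grip_width: 0.0
finger_force: 0.0
```

Call:
arm_command:
  deltas:
    - [[0,0.6,3],[0,0,0],0]
    - [[0,0,3],[0,0,0],0]
    - [[0,0,0.5],[0,0,0],0]
    - [[0,0,0],[0,0,0],0]

```text
clock: 4.4
position: [0.6112, -0.0567, 0.3395]
tool_rot: [-3.141, -0.001, -3.13]
force: [-0.4, -0.1, 0.9]
grip_width: 0.0003
finger_force: 0.0
```

```bash
python3 - <<'E'
from h import *
s=bot.observe(); print(s["position"],s["force"])
im=[]
for n in("side","top"):
    f=bot.grab_frame(n); p=proj([.613,-.04,.16],f)[0].astype(int)
    im.append(cv2.resize(f["frame"][p[1]-50:p[1]+50,p[0]-50:p[0]+50,::-1],(400,400),interpolation=2))
cv2.imwrite("pics/k1.png",np.hstack(im))
E
```

```text
[ 0.61122578 -0.05667466  0.33953598] [-0.36419789 -0.06106597  0.87842042]
```

View pics/k1.png

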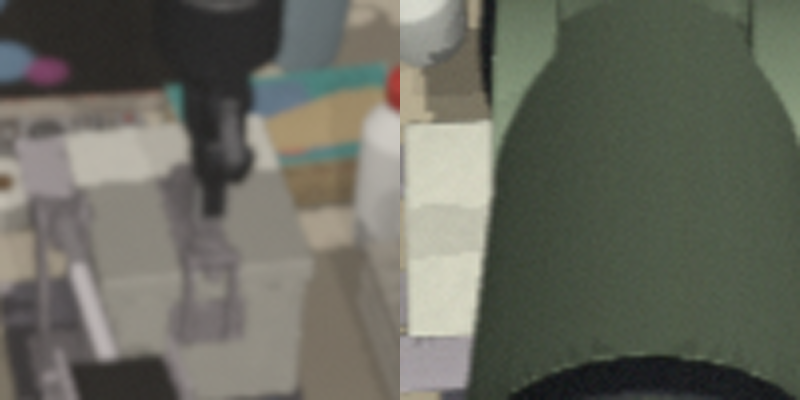

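Call:
arm_command:
  deltas:
    - [[0,0.5,0],[0,0,0],0]
    - [[0,0.5,0],[0,0,0],0]
    - [[0,0.5,0],[0,0,0],0]
    - [[0,0.5,0],[0,0,0],0]
    - [[0,0.5,0],[0,0,0],0]
    - [[0,0,0],[0,0,0],0]

```text
clock: 5.1
position: [0.611, -0.0306, 0.3397]
tool_rot: [3.141, -0.0, -3.129]
force: [-0.0, -0.8, 0.4]
grip_width: -0.0001
finger_force: 0.0
```

Call:
arm_command:
  deltas:
    - [[0,0.4,0],[0,0,0],0]
    - [[0,0.3,0],[0,0,0],0]
    - [[0,0,0],[0,0,0],0]

```text
clock: 5.4
position: [0.6108, -0.0243, 0.3397]
tool_rot: [-3.142, -0.0, -3.13]
force: [-0.1, -0.8, -0.2]
grip_width: -0.0002
finger_force: 0.0
```

Call:
arm_command:
  deltas:
    - [[0,0.4,0],[0,0,0],0]
    - [[0,0.3,0],[0,0,0],0]
    - [[0,0,0],[0,0,0],0]

```text
clock: 5.7
position: [0.6107, -0.0219, 0.34]
tool_rot: [-3.136, 0.0, -3.134]
force: [0.2, -26.3, 0.6]
grip_width: -0.0001
finger_force: 13.2
```

Call:
arm_command:
  deltas:
    - [[0,-0.6,0],[0,0,0],0]
    - [[0,-0.6,0],[0,0,0],0]
    - [[0,0,-4],[0,0,0],0]
    - [[0,0,-4],[0,0,0],0]
    - [[0,0,-3],[0,0,0],0]
    - [[1.66,-4.24,0],[0,0,0],0]
    - [[1.66,-4.24,0],[0,0,0],0]
    - [[1.66,-4.24,0],[0,0,0],0]
    - [[1.66,-4.24,0],[0,0,0],0]
    - [[1.66,-4.24,0],[0,0,0],0]
    - [[0,0,0],[0,0,0],0]

```text
clock: 6.8
position: [0.5276, -0.2481, 0.45]
tool_rot: [-3.139, -0.0, -3.138]
force: [0.9, 1.6, 0.4]
grip_width: 0.0
finger_force: 0.0
```

```bash
python3 - <<'E'
from h import *
s=bot.observe(); print(s["position"],s["force"])
im=[]
for n in("side","top"):
    f=bot.grab_frame(n)
    for t in("knob_top","pad"):
        m=bot.mark_of(t,f); print(n,t,m[0] if m else None, proj([[.613,-.0284,.185],[.6126,-.0024,.185],[.5305,-.2473,.221]],f).round(1).tolist())
    p=proj([.57,-.13,.16],f)[0].astype(int)
    im.append(cv2.resize(f["frame"][p[1]-75:p[1]+75,p[0]-65:p[0]+65,::-1],(400,460),interpolation=2))
cv2.imwrite("pics/k2.png",np.hstack(im))
E
```

```text
[ 0.52761774 -0.24813489  0.45002323] [0.8639736  1.61371219 0.44485276]
side knob_top {'at': [337.3, 180.2], 'p': 0.64} [[337.3, 185.9], [335.4, 179.6], [317.1, 239.9]]
side pad {'at': [317.8, 242.5], 'p': 0.81} [[337.3, 185.9], [335.4, 179.6], [317.1, 239.9]]
top knob_top {'at': [310.3, 190.7], 'p': 0.52} [[319.5, 191.3], [308.6, 191.6], [417.9, 222.4]]
top pad {'at': [414.9, 223.2], 'p': 0.73} [[319.5, 191.3], [308.6, 191.6], [417.9, 222.4]]
```

View pics/k2.png

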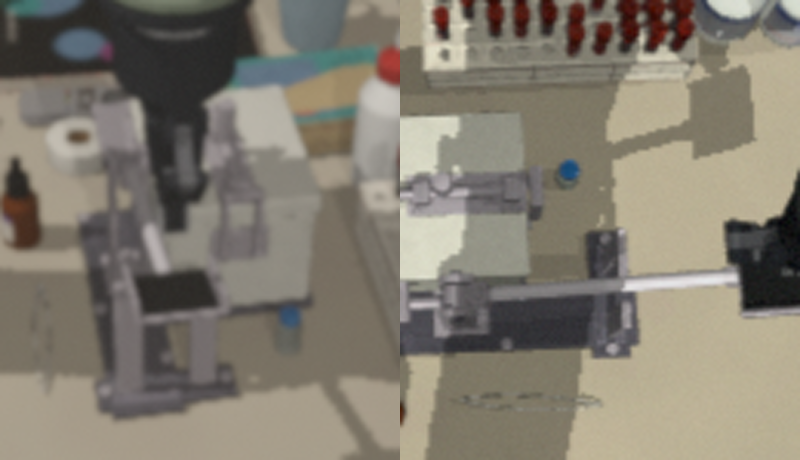

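Call:
arm_command:
  deltas:
    - [[-0.3,0,2.4],[0,0,0],0]
    - [[0,0,2.4],[0,0,0],0]
    - [[0,0,0.4],[0,0,0],0]
    - [[0,0,0.4],[0,0,0],0]
    - [[0,0,0],[0,0,0],0]

```text
clock: 7.6
position: [0.5336, -0.2423, 0.3942]
tool_rot: [-3.141, 0.0, -3.13]
force: [-0.9, -0.2, 0.5]
grip_width: 0.0005
finger_force: 0.0
```

Call:
arm_command:
  deltas:
    - [[0.3,-0.5,0.3],[0,0,0],0]
    - [[0,0,0.4],[0,0,0],0]
    - [[0,0,0.4],[0,0,0],0]
    - [[0,0,0],[0,0,0],0]

```text
clock: 8.0
position: [0.5304, -0.2487, 0.3837]
tool_rot: [-3.14, 0.002, -3.131]
force: [-0.1, -2.0, 9.7]
grip_width: -0.0001
finger_force: 4.4
```

Call:
arm_command:
  deltas:
    - [[0,-0.4,1.2],[0,0,0],0]
    - [[0,-0.3,1.2],[0,0,0],0]
    - [[0,-0.3,1.2],[0,0,0],0]
    - [[0,-0.2,1.2],[0,0,0],0]
    - [[0,-0.1,1.2],[0,0,0],0]
    - [[0,0,1.2],[0,0,0],0]
    - [[0,0.1,1.2],[0,0,0],0]
    - [[0,0,0],[0,0,0],0]

```text
clock: 8.8
position: [0.5304, -0.26, 0.2984]
tool_rot: [-3.141, 0.0, -3.131]
force: [-0.7, 0.8, 11.6]
grip_width: 0.0
finger_force: 5.3
```

Call:
arm_command:
  deltas:
    - [[0,0.1,1.2],[0,0,0],0]
    - [[0,0.2,1.2],[0,0,0],0]
    - [[0,0.3,1.2],[0,0,0],0]
    - [[0,0.3,1.2],[0,0,0],0]
    - [[0,0.3,1.0],[0,0,0],0]
    - [[0,0,0.4],[0,0,0],0]
    - [[0,0,0],[0,0,0],0]

```text
clock: 9.5
position: [0.5303, -0.2476, 0.2366]
tool_rot: [3.141, -0.0, -3.13]
force: [0.8, -1.5, 2.5]
grip_width: -0.0
finger_force: 1.3
```

```bash
python3 - <<'E'
from h import *
s=bot.observe(); print(s["position"],s["force"])
im=[]
for n in("side","top"):
    f=bot.grab_frame(n)
    m=bot.mark_of("pad",f); print(n,m[0] if m else None, proj([[.5305,-.2483,.059],[.5303,-.245,.050]],f).round(1).tolist())
    p=proj([.57,-.13,.16],f)[0].astype(int)
    im.append(cv2.resize(f["frame"][p[1]-75:p[1]+75,p[0]-65:p[0]+65,::-1],(400,460),interpolation=2))
cv2.imwrite("pics/k3.png",np.hstack(im))
E
```

```text
[ 0.53031298 -0.24758569  0.23659683] [ 0.75416237 -1.54148655  2.50039642]
side {'at': [318.3, 292.3], 'p': 0.61} [[316.7, 290.2], [316.4, 291.6]]
top {'at': [400.7, 232.3], 'p': 0.85} [[403.2, 230.2], [401.2, 230.7]]
```

View pics/k3.png

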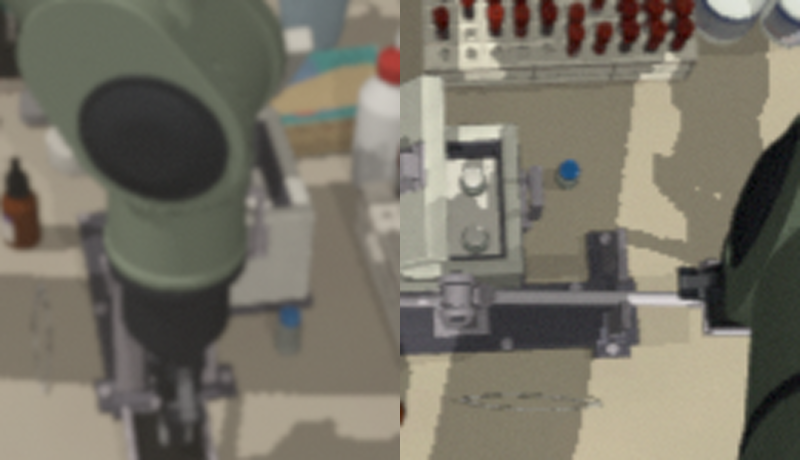

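Call:
arm_command:
  deltas:
    - [[0,0,0.3],[0,0,0],0]
    - [[0,0,0.3],[0,0,0],0]
    - [[0,0,0],[0,0,0],0]

```text
clock: 10.0
position: [0.5303, -0.2474, 0.2303]
tool_rot: [3.141, -0.001, -3.13]
force: [-0.4, 0.6, 2.7]
grip_width: -0.0001
finger_force: 1.1
```

Call:
arm_command:
  deltas:
    - [[0,0,0.3],[0,0,0],0]
    - [[0,0,0.2],[0,0,0],0]
    - [[0,0,0],[0,0,0],0]

```text
clock: 10.3
position: [0.5303, -0.2475, 0.2253]
tool_rot: [3.141, -0.001, -3.13]
force: [0.4, 0.7, 1.8]
grip_width: 0.0002
finger_force: 0.9
```

Call:
arm_command:
  deltas:
    - [[-0.5,0,0],[0,0,0],0]
    - [[-0.5,0,0],[0,0,0],0]
    - [[-0.5,0,0],[0,0,0],0]
    - [[-0.5,0,0],[0,0,0],0]
    - [[-0.5,0,0],[0,0,0],0]
    - [[-0.5,0,0],[0,0,0],0]
    - [[-0.5,0,0],[0,0,0],0]
    - [[0,0,0],[0,0,0],0]

```text
clock: 11.1
position: [0.566, -0.2471, 0.2257]
tool_rot: [-3.141, 0.0, -3.13]
force: [-1.4, -0.1, 2.0]
grip_width: 0.0002
finger_force: 1.0
```

Call:
arm_command:
  deltas:
    - [[-0.5,0,0],[0,0,0],0]
    - [[-0.5,0,0],[0,0,0],0]
    - [[-0.5,0,0],[0,0,0],0]
    - [[-0.3,0,0],[0,0,0],0]
    - [[0,0,0],[0,0,0],0]

```text
clock: 11.6
position: [0.5837, -0.247, 0.2256]
tool_rot: [-3.141, 0.0, -3.13]
force: [-0.5, -1.1, 2.5]
grip_width: -0.0001
finger_force: 1.0
```

```bash
python3 - <<'E'
from h import *
s=bot.observe(); print(s["position"],s["force"])
im=[]
for n in("side","top"):
    f=bot.grab_frame(n)
    m=bot.mark_of("pad",f); print(n,m[0] if m else None, proj([[.5735,-.2483,.054],[.5303,-.245,.050]],f).round(1).tolist())
    p=proj([.57,-.13,.16],f)[0].astype(int)
    im.append(cv2.resize(f["frame"][p[1]-75:p[1]+75,p[0]-65:p[0]+65,::-1],(400,460),interpolation=2))
cv2.imwrite("pics/k4.png",np.hstack(im))
E
```

```text
[ 0.5836918  -0.24701828  0.22562571] [-0.52103402 -1.10056365  2.51642274]
side {'at': [336.6, 288.9], 'p': 0.73} [[335.0, 289.6], [316.4, 291.6]]
top {'at': [228.7, 290.6], 'p': 0.72} [[401.9, 214.5], [401.2, 230.7]]
```

View pics/k4.png

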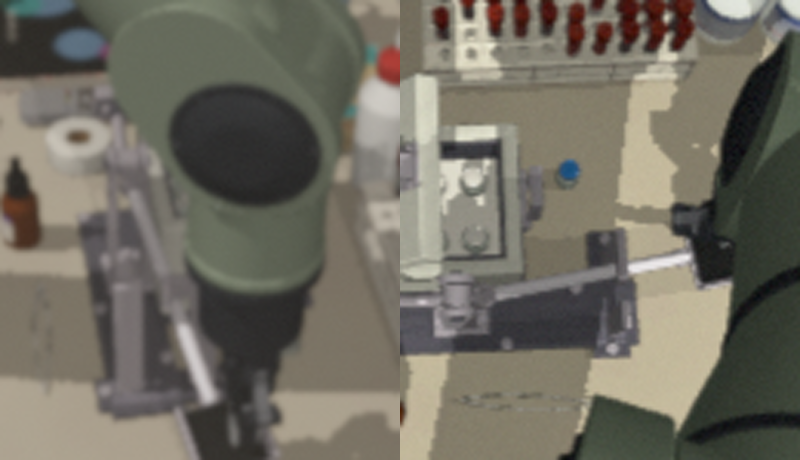

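Call:
arm_command:
  deltas:
    - [[-0.3,0,0],[0,0,0],0]
    - [[-0.2,0,0],[0,0,0],0]
    - [[0,0,0],[0,0,0],0]

```text
clock: 12.1
position: [0.5885, -0.2469, 0.2257]
tool_rot: [3.142, -0.0, -3.13]
force: [-1.4, -1.0, 1.8]
grip_width: 0.0003
finger_force: 1.8
```

Call:
arm_command:
  deltas:
    - [[-0.2,0,0],[0,0,0],0]
    - [[-0.1,0,0],[0,0,0],0]
    - [[0,0,0],[0,0,0],0]

```text
clock: 12.4
position: [0.5904, -0.2468, 0.2253]
tool_rot: [3.141, -0.003, -3.131]
force: [-9.6, 1.5, 7.2]
grip_width: 0.0001
finger_force: 6.0
```

Call:
arm_command:
  deltas:
    - [[0.2,0,0],[0,0,0],0]
    - [[0,0,-0.6],[0,0,0],0]
    - [[0,0,-0.6],[0,0,0],0]
    - [[0,0,-0.6],[0,0,0],0]
    - [[0,0,0],[0,0,0],0]

```text
clock: 12.9
position: [0.5896, -0.2473, 0.2451]
tool_rot: [-3.141, 0.001, -3.131]
force: [-4.0, -3.0, 5.2]
grip_width: 0.0001
finger_force: 4.3
```

Call:
arm_command:
  deltas:
    - [[0.1,0,-0.5],[0,0,0],0]
    - [[0,0,-0.5],[0,0,0],0]
    - [[0,0,-0.4],[0,0,0],0]
    - [[0,0,0],[0,0,0],0]

```text
clock: 13.3
position: [0.5887, -0.2471, 0.2588]
tool_rot: [-3.141, 0.002, -3.13]
force: [-0.1, -2.9, 5.1]
grip_width: -0.0
finger_force: 3.1
```

Call:
arm_command:
  deltas:
    - [[0,0,-0.3],[0,0,0],0]
    - [[0,0,-0.3],[0,0,0],0]
    - [[0,0,0],[0,0,0],0]

```text
clock: 13.6
position: [0.5884, -0.2464, 0.264]
tool_rot: [3.141, -0.0, -3.13]
force: [-0.7, -0.8, -0.2]
grip_width: 0.0002
finger_force: 0.2
```

Call:
arm_command:
  deltas:
    - [[0.4,0,-0.5],[0,0,0],0]
    - [[0.4,0,-1.5],[0,0,0],0]
    - [[0,-1,-3],[0,0,0],0]
    - [[0,-2,-4],[0,0,0],0]
    - [[0,-3,-3],[0,0,0],0]
    - [[2,-4,-1],[0,0,0],0]
    - [[2,-4,0],[0,0,0],0]
    - [[0,0,0],[0,0,0],0]

```text
clock: 14.4
position: [0.5377, -0.3932, 0.3954]
tool_rot: [-3.138, -0.001, -3.138]
force: [-0.1, -0.8, -0.0]
grip_width: 0.0004
finger_force: 0.0
```

```bash
python3 - <<'E'
from h import *
s=bot.observe(); print(s["position"],s["force"])
im=[]
for n in("side","top"):
    f=bot.grab_frame(n)
    m=bot.mark_of("pad",f); print(n,m[0] if m else None, proj([[.5735,-.2508,.086]],f).round(1).tolist())
    p=proj([.57,-.13,.16],f)[0].astype(int)
    im.append(cv2.resize(f["frame"][p[1]-75:p[1]+75,p[0]-65:p[0]+65,::-1],(400,460),interpolation=2))
cv2.imwrite("pics/k5.png",np.hstack(im))
E
```

```text
[ 0.53768377 -0.3931543   0.39541424] [-1.19529453e-01 -7.85048763e-01 -1.30205720e-06]
side {'at': [337.4, 282.0], 'p': 0.82} [[335.6, 281.4]]
top {'at': [403.9, 214.7], 'p': 0.69} [[405.4, 212.7]]
```

View pics/k5.png

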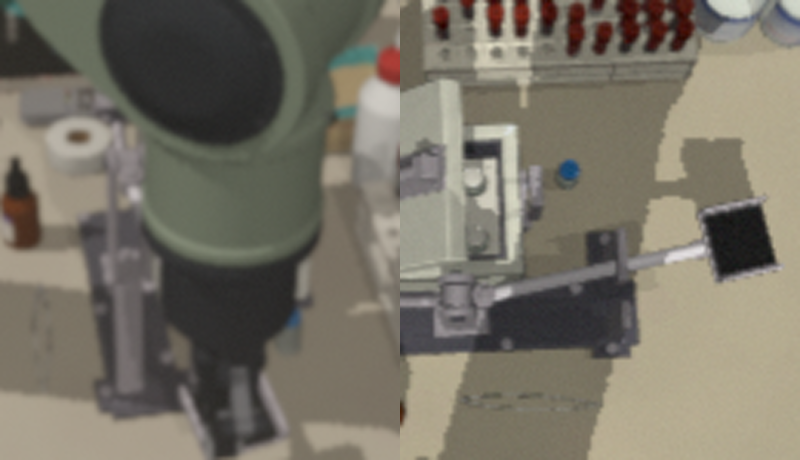

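The latest picture shows the lever parked in the notch, with the pad at (740, 240) in the right-hand view. The lid is held open, the vial stands untouched at (568, 172), and the arm is clear.

```bash
python3 -c "
from workcell import bot
print(bot.job_done())"
```

```text
the job is handed in; nothing more can be done
None
```

The store is open: I pushed the bolt fully back, raised the lid with the lever and parked the lever in the gate's notch, where it holds the lid open with the arm clear; the job was handed in at about 15 s.

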